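# Shut the marked stopcock under a sliding cover

## Task

Push the metal cover of the grey valve box fully aside along its guides, to its far end over the closed half of the box, without lifting it out. Then push the marked valve handle, the one with the wide round disc on its pivot, clockwise until it is fully shut. Leave the other valve handle, the two vials, the tape roll and the marker where they are.

Things in the scene. Friction and masses are not known exactly. Their poses are not given: they have to be found in the camera images.
- valve_box: Grey valve box, fixed, 160 x 450 x 73 mm (own x, y, z); origin: centre of underside. +y half: open bay with both valves (x -65..65, y 2..219 mm, floor 12 mm high). -y half: closed deck 60 mm high. Cover lies on ledges 62 mm high between guide rails along y (73 mm high, outer x +-80 mm); end stops at y +-219 mm.
- cover: Loose steel plate, 0.35 kg, 144 x 216 x 6 mm (box x, y, z) with a raised panel 112 x 160 mm in its middle, top 23 mm above the plate's underside: push on the panel's side. Origin: centre of underside; axes as the box's. Starts over the bay (box y about 105 mm, z 62 mm); slides along box y, 2 mm play, a few N friction, to the end stop at box y -111 mm.
- marked_pivot (a point): On the upright pivot axis of the marked valve, 37 mm above the bench. It bears a flat round aluminium disc, 36 mm diameter, top 51 mm above the bench; the plain valve has only a 10 mm nut there. The two valves stand at box x 35 mm, box y 50 and 145 mm; which is where varies.
- marked_handle_end (a point): Free end of the marked valve's handle, at mid-height: a black bar 12 mm wide, from 28 to 46 mm above the bench, reaching 58 mm from the pivot.
- handle_marked (a joint): Angle of the marked handle, rad. 0 = open, handle points along the box's -x (towards the robot); grows clockwise seen from above; 1.571 = shut, against its stop, handle points along the box's +y. It stays where it is left; about 2 N at 40 mm from the pivot moves it. It starts at 0 to 0.3.
- plain_pivot (a point): Same point of the plain valve, which has the same handle and no disc.
- plain_handle_end (a point): Free end of the plain valve's handle; must stay where it is.
- handle_plain (a joint): Angle of the plain handle, rad, same sense; it starts at 0 to 0.2 and is to be left alone.
- vial_front_a: Loose standing glass vial, 27 mm wide, 62 mm high, in front of the box; origin at the centre of its underside.
- vial_front_b: A second such vial in front of the box.
- tape: Loose roll of tape lying flat, 92 mm wide, 25 mm high, to the right of the box; origin at the centre of its underside.
- marker: Loose red marker pen, 12 x 136 x 13 mm, lying to the right in front; origin at the centre of its underside.

How it is judged:
On the way, in this order (a step that is already met when the one before it is completed fails the run):
1. the cover is pushed fully aside, off the valve bay (y of cover in the frame of valve_box below -0.096 m), for 0.2 s.
2. the marked handle is pushed shut (value of joint handle_marked above 1.45 rad), for 0.2 s.
At the end, for the whole second after the job is handed in: The cover lies at rest and flat in its guides within about 15 mm of the far end stop; the marked handle is within 7 degrees of fully shut (angle above 1.45 rad); the plain handle's end has moved less than 12 mm and vials, tape and marker less than 20 mm (y of cover in the frame of valve_box below -0.096 m and z of cover in the frame of valve_box between 0.057 and 0.067 m and angle between cover's own z axis and vertical below 0.05 rad and linear speed of cover below 0.01 m/s and value of joint handle_marked above 1.45 rad and distance of plain_handle_end from where it was at the start of the episode below 0.012 m and distance of each of vial_front_a, vial_front_b, tape, marker from where it was at the start of the episode below 0.02 m); the robot touches nothing.
It fails at once if the cover is lifted out of its guides or tipped (z of cover in the frame of valve_box above 0.074 m or angle between cover's own z axis and vertical above 0.12 rad).
It fails at once if the plain valve's handle is moved (distance of plain_handle_end from where it was at the start of the episode above 0.012 m).
It fails at once if a vial, the tape roll or the marker is moved, lifted or knocked over (distance of any of vial_front_a, vial_front_b, tape, marker from where it was at the start of the episode above 0.02 m or angle between any of vial_front_a, vial_front_b's own z axis and vertical above 0.5 rad).
It also fails if it takes over 51 s, if anything falls off the work surface, if the arm or the gripper's body presses on something with over 40 N, if the wrist force passes 120 N, or if a joint passes its speed limit or range.

## Robot

A 6-joint arm with a two-finger parallel gripper is mounted at the origin on a cart in front of the work surface, level with it; the furniture and walls round the work are solid. World frame = base frame: x ahead of the robot, y to its left, z up, the work surface at z = 0. Lengths are in m, angles in rad, forces in N, time in s.
With the tool pointing down it reaches from about 0.425 to 0.95 m from the base axis. Payload 3.5 kg.
Tool frame: the origin (TCP) lies midway between the tips of the shut fingers; the grasp point (between the pads) lies 19 mm behind it; z points along the fingers, y is the line along which they close (so a half turn about z gives the same grasp; the last joint's range is limited). The gripper opens to 85 mm and grips with 20 to 120 N. Pads are 22 mm wide; open, the fingers measure 114 mm over their backs; the gripper's body (76 mm by 85 mm) begins 54 mm behind the grasp point. The pads swing forward as they close: fully open they stand 13 mm farther back than shut.
Start: joints at [-1.367, 0.286, 1.577, -0, 1.279, -0.15], TCP at [0.234, -0.633, 0.231] pointing down, gripper open.
Joint ranges: [-2.77, 2.77], [-0.9, 2.22], [0.21, 2.48], [-1.53, 4.67], [0.24, 2.81], [-2.84, 2.84]. Speed limits (rad/s): [2.79, 2.79, 3.14, 3.14, 3.14, 3.14].

## Interface

Orientations are given as a unit quaternion [x, y, z, w].
In Python, from plant import get_state, read_camera, ctrl gives the robot as it stands.
- The arm moves only by the shell command python3 -m crank 'ROWS' [FORCE]. ROWS is JSON, a list of rows, each a list of 3 entries, a list of its own where there are three numbers: the shift along the tool's x, y, z in mm, then the turn about the tool's z in degrees, then the closure in counts, from 0 (fully open) to 255 (shut). In form: [[[tx, ty, tz], yaw, claw], ...]. A call has 1 to 10 rows; each row is the pose to reach, as a shift and turn from the pose commanded when the call began, along the tool's axes at that moment; what a row does not reach only later rows make up. A row lasts 1/10 s, in which the tool goes at most 50 mm and 8.59 degrees, less where a joint would pass 70% of its speed; a pose out of reach is approached as far as the arm can. A call with a gripper value outside its range is refused whole. The fingers move at their own pace and stop on an object; FORCE is the grip in N (left out, the last holds). Time passes only in rows, so rows that repeat a pose let the fingers close. It gives the time, the measured TCP pose, the force, the opening and the grip force at its end, in the units of the state.
- get_state(): the state, without advancing time (a new reading comes with each control period).
- read_camera(name): name is "scene" or "top" or "wrist"; returns a dict with "frame" (384x512x3 uint8, blue, green, red), "range_z" (384x512 float32, m along the optical axis (not along the pixel's ray), 0 where there is no reading), "vfov" (degrees; the focal length in pixels is half the picture's height over the tangent of half this angle, whatever the lens; pixels are square), "cx", "cy" (the principal point, pixels), "k1" (the pictures are not rectified: a ray, as slopes to the right and down, at radius r is drawn at 1 + k1 r^2 times it, then the intrinsics apply), "origin" and "orientation" of the camera in the world. Camera axes: x right, y down, z forward; pixel columns grow to the right and rows downward; lengths in m; the calibration is good to about 2 mm. A picture is of the moment at which its call begins.
- ctrl.sign_off(): hands the job in; it is judged then, once.
The state is a dict: "time": time; "qpos": joint angles; "dq": joint speeds; "joint_efforts": joint torques, N m; "eef_pos": TCP position; "tcp_rot": TCP orientation; "contact_force": force on the tool from outside, world axes, zero at the start; "wrist_torque": the same for the moment, N m; "opening": opening from 0.0 (shut) to 1.0 (fully open); "finger_force": force on a finger pad.
Only numpy, scipy, OpenCV 4.12 (cv2) and the standard library are available. Lean on these libraries where they do the work, as an engineer would, in place of code of your own. Each camera call takes 0.05 s, during which the arm holds its last target. There are 200 camera calls.

## Working session

There is one attempt and no reset: what is moved stays moved. The work goes in short steps, Python scripts to look and compute and a shell command to move; the robot and the scene stay as the last step left them, time stands still between calls to the robot, and variables do not carry over. Pictures are saved under pics/ and viewed, at most 10 in all, crops included, and the job is handed in when it is done.

```bash
mkdir -p pics; ls; cat > h.py <<'E'
import numpy as np, cv2
from plant import get_state, read_camera
from scipy.spatial.transform import Rotation as R
def K(c):
    f=c["frame"].shape[0]/2/np.tan(np.radians(c["vfov"])/2)
    return np.array([[f,0,c["cx"]],[0,f,c["cy"]],[0,0,1.]]), np.array([c["k1"],0,0,0,0.])
def rays(c,uv):
    k,d=K(c); p=cv2.undistortPoints(np.array(uv,float).reshape(-1,1,2),k,d).reshape(-1,2)
    return np.c_[p,np.ones(len(p))]@R.from_quat(c["orientation"]).as_matrix().T
def plane(c,uv,z):
    r=rays(c,uv); o=np.array(c["origin"]); return o+r*((z-o[2])/r[:,2])[:,None]
def cloud(c):
    h,w=c["range_z"].shape; v,u=np.mgrid[:h,:w]
    P=np.array(c["origin"])+rays(c,np.c_[u.ravel(),v.ravel()])*c["range_z"].reshape(-1,1)
    return P.reshape(h,w,3)
E
python3 - <<'E'
from h import *
import pickle
for n in ("top","scene"):
    c=read_camera(n); pickle.dump(c,open(n+".pkl","wb")); cv2.imwrite(f"pics/{n}0.png",c["frame"])
    print(n,c["origin"],R.from_quat(c["orientation"]).as_matrix().round(2).tolist())
print(get_state())
E
```

```text
pics
top [ 0.23444029 -0.17110183  1.38056924] [[-0.02, -0.98, 0.2], [-1.0, 0.02, 0.02], [-0.02, -0.2, -0.98]]
scene [-0.31360427 -0.73662134  0.51002263] [[0.6, -0.33, 0.73], [-0.8, -0.26, 0.54], [0.02, -0.91, -0.42]]
{'time': 0.1, 'qpos': array([-1.36698866e+00,  2.87127848e-01,  1.57802129e+00, -1.39234325e-06,
        1.27862084e+00, -1.50001018e-01]), 'dq': array([-0.00176254, -0.00101159, -0.00417086, -0.00054302,  0.00036589,
       -0.00124195]), 'joint_efforts': array([ 6.27340651e-04, -4.07297695e+01, -2.93699366e+01, -1.47966252e-04,
        3.42660518e-03, -2.91027170e-06]), 'eef_pos': array([ 0.23377439, -0.63259151,  0.23005669]), 'tcp_rot': array([ 9.84392574e-01,  1.75983169e-01, -2.99513021e-05, -1.08825022e-03]), 'contact_force': array([-0.35672181,  0.36256511,  0.19873632]), 'wrist_torque': array([ 0.03250362, -0.07080572,  0.0720921 ]), 'finger_force': 0.0, 'opening': 1.000889043073658}
```

View pics/top0.png

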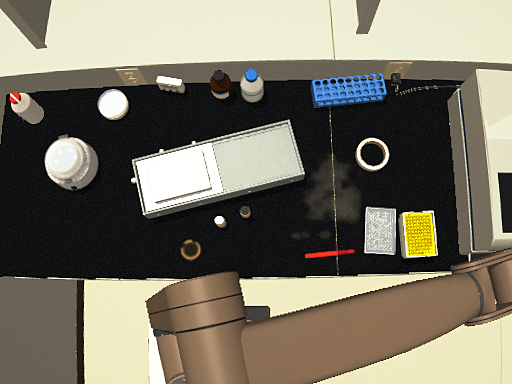

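View pics/scene0.png

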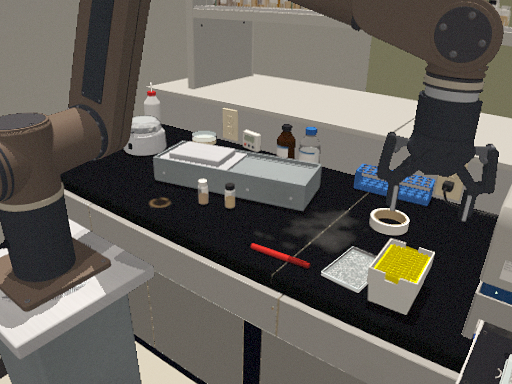

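The top view shows the box with corners about (133,160), (289,122), (304,178) and (146,216). The cover is on the left half with its panel around (180,178). The vials are at (220,221) and (245,212), the tape at (373,154) and the marker at (330,254).

```bash
python3 - <<'E'
from h import *
import pickle
c=pickle.load(open("top.pkl","rb")); P=cloud(c)
reg=np.zeros(P.shape[:2],bool); reg[110:222,125:312]=1
def rect(m):
    m=cv2.morphologyEx(m.astype(np.uint8),cv2.MORPH_OPEN,np.ones((3,3)))
    n,l,s,_=cv2.connectedComponentsWithStats(m); k=1+s[1:,4].argmax()
    r=cv2.minAreaRect((P[l==k][:,:2]*1000).astype(np.float32)); return r
z=P[...,2]
print("box",rect(reg&(z>.045)&(z<.12)))
print("panel",rect(reg&(z>.0785)&(z<.1)))
print("z deck",np.median(z[150:170,240:270]),"panel",np.median(z[165:190,165:195]))
print("corners at 73mm",plane(c,[[133,160],[289,122],[304,178],[146,216]],.073).round(3).tolist())
for n,uv,zz in(("vA",(220,219),.062),("vB",(245,209),.062),("tape",(373,154),.025)):print(n,plane(c,[uv],zz).round(3))
E
```

```text
box ((568.70703125, -40.38008117675781), (163.30734252929688, 449.73779296875), 13.308307647705078)
panel ((544.1465454101562, 62.45610427856445), (113.9979476928711, 160.29957580566406), 13.312042236328125)
z deck 0.06115640603547423 panel 0.08581054705857838
corners at 73mm [[0.592, 0.191, 0.073], [0.69, -0.242, 0.073], [0.53, -0.277, 0.073], [0.435, 0.15, 0.073]]
vA [[ 0.426 -0.05   0.062]]
vB [[ 0.451 -0.117  0.062]]
tape [[ 0.607 -0.48   0.025]]
```

```bash
cat >> h.py <<'E'
C=np.array([.5687,-.0404]); YAW=13.3
A=np.radians(YAW); B=np.array([[np.cos(A),-np.sin(A)],[np.sin(A),np.cos(A)]])
def w2b(p): return (np.asarray(p)[...,:2]-C)@B
def go(x,y,z,head=YAW):
    """tool shift (mm) and yaw (deg) to bring TCP to box x,y,z (m)"""
    s=get_state(); M=R.from_quat(s["tcp_rot"]).as_matrix()
    p=np.r_[C+B@[x,y],z]
    h=np.degrees(np.arctan2(M[1,0],M[0,0]))
    return (M.T@(p-s["eef_pos"])*1000).round(1), round(h-head,1)
E
python3 - <<'E'
from h import *
print(go(0,-.2,.2)); print(go(0,.212,.2)); print(go(0,.212,.12))
E
```

```text
(array([ 495.1, -240.9,   30.7]), np.float64(7.0))
(array([ 545.1, -649.8,   31.6]), np.float64(7.0))
(array([ 545.1, -649.7,  111.6]), np.float64(7.0))
```

```bash
python3 -m crank '[[[495,-241,20],7,255],[[495,-241,20],7,255],[[495,-241,20],7,255],[[495,-241,20],7,255],[[495,-241,20],7,255],[[495,-241,20],7,255],[[495,-241,20],7,255],[[495,-241,20],7,255],[[495,-241,20],7,255],[[495,-241,20],7,255]]' 40
python3 -c "
from h import *
print(go(0,-.2,.2),go(0,.212,.12))"
```

```text
time: 1.1
eef_pos: [0.5804, -0.2704, 0.2126]
tcp_rot: [0.993, 0.116, -0.0, -0.0]
contact_force: [-0.0, -0.2, -0.0]
opening: -0.003
finger_force: 0.0
(array([ 41.5, -26.6,  12.6]), np.float64(-0.0)) (array([  41.3, -438.6,   92.8]), np.float64(-0.0))
```

```bash
python3 -m crank '[[[41,-439,60],0,255],[[41,-439,60],0,255],[[41,-439,60],0,255],[[41,-439,60],0,255],[[41,-439,60],0,255],[[41,-439,60],0,255],[[41,-439,60],0,255],[[41,-439,60],0,255],[[41,-439,60],0,255],[[41,-439,60],0,255]]'
python3 - <<'E'
from h import *
print(go(0,.206,.12),go(0,.206,.075))
c=read_camera("wrist"); cv2.imwrite("pics/w1.png",c["frame"])
E
```

```text
time: 2.1
eef_pos: [0.5162, 0.1687, 0.1516]
tcp_rot: [0.993, 0.119, -0.002, -0.001]
contact_force: [1.0, -0.7, -0.1]
opening: 0.0
finger_force: 0.0
(array([ 3. ,  9.7, 31.6]), np.float64(0.3)) (array([ 3.1,  9.7, 76.6]), np.float64(0.3))
```

View pics/w1.png

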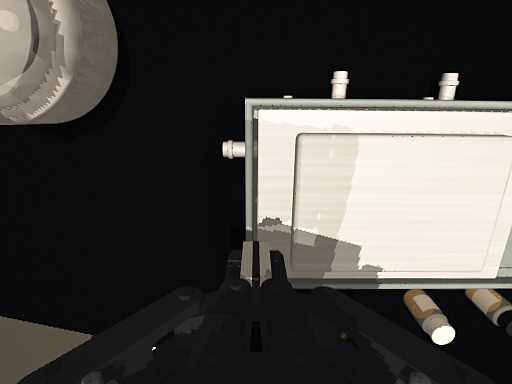

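The wrist view shows the closed tips at (256,265) just inside the box's end rim (x≈250). The panel's edge is at x≈295, so the gap between them is clear. Next I lower the tips.

```bash
python3 -m crank '[[[3,10,0],0.3,255],[[3,10,40],0.3,255],[[3,10,60],0.3,255],[[3,10,74],0.3,255],[[3,10,75],0.3,255],[[3,10,75],0.3,255],[[3,10,75],0.3,255]]'
python3 -c "
from h import *
print(go(0,.206,.076),go(0,-.01,.076))"
```

```text
time: 2.85
eef_pos: [0.5251, 0.1548, 0.0795]
tcp_rot: [0.994, 0.113, 0.001, 0.0]
contact_force: [1.1, -0.1, -0.9]
opening: 0.003
finger_force: 0.0
(array([-2.5, -6. ,  3.5]), np.float64(-0.4)) (array([ -1.1, 210. ,   3.6]), np.float64(-0.4))
```

```bash
python3 -m crank '[[[-1,0,4],0,255],[[-1,0,4],0,255],[[-1,8,4],0,255],[[-1,16,4],0,255],[[-1,26,4],0,255],[[-1,38,4],0,255],[[-1,50,4],0,255],[[-1,62,4],0,255],[[-1,74,4],0,255],[[-1,86,4],0,255]]'
python3 -c "
from h import *
print(get_state()['contact_force'],go(0,-.01,.076))"
```

```text
time: 3.85
eef_pos: [0.5424, 0.0702, 0.0742]
tcp_rot: [0.994, 0.113, -0.0, -0.0]
contact_force: [-1.0, 3.9, 0.8]
opening: -0.001
finger_force: 1.6
[-1.02835081  3.90882567  0.78999608] (array([  0.9, 123.6,  -1.8]), np.float64(-0.4))
```

```bash
python3 -m crank '[[[0,12,-1],0,255],[[0,24,-1],0,255],[[0,36,-1],0,255],[[0,48,-1],0,255],[[0,60,-1],0,255],[[0,72,-1],0,255],[[0,84,-1],0,255],[[0,96,-1],0,255],[[0,104,-1],0,255],[[0,110,-1],0,255]]'
python3 -c "
from h import *
print(get_state()['contact_force'],go(0,-.02,.076))"
```

```text
time: 4.85
eef_pos: [0.5671, -0.0367, 0.0752]
tcp_rot: [0.994, 0.113, -0.0, -0.0]
contact_force: [-1.3, 2.5, -0.8]
opening: 0.001
finger_force: 1.2
[-1.33697519  2.52860539 -0.81749949] (array([ 0.9, 23.9, -0.8]), np.float64(-0.4))
```

```bash
python3 -m crank '[[[0,5,-1],0,255],[[0,9,-1],0,255],[[0,13,-1],0,255],[[0,16,-1],0,255],[[0,19,-1],0,255],[[0,21,-1],0,255],[[0,21,-1],0,255]]'
python3 -c "
from h import *
print(w2b(get_state()['eef_pos']),go(0,-.02,.076))"
```

```text
time: 5.55
eef_pos: [0.5718, -0.0567, 0.0762]
tcp_rot: [0.994, 0.113, 0.0, 0.0]
contact_force: [0.9, 0.9, -0.1]
opening: 0.002
finger_force: 0.7
[-0.00076873 -0.01657876] (array([0.8, 3.4, 0.2]), np.float64(-0.3))
```

```bash
python3 -m crank '[[[0,3,0],0,255],[[0,5,0],0,255],[[0,7,0],0,255],[[0,7,0],0,255]]'
python3 -c "
from h import *
print(w2b(get_state()['eef_pos']))"
```

```text
time: 5.95
eef_pos: [0.5719, -0.0598, 0.0761]
tcp_rot: [0.994, 0.112, -0.002, -0.004]
contact_force: [-2.8, 12.7, 4.6]
opening: 0.0
finger_force: 6.9
[-0.00130269 -0.01960484]
```

```bash
python3 -m crank '[[[0,-8,0],0,255],[[0,-12,-2],0,255],[[0,-20,-30],0,255],[[-20,-60,-70],0,255],[[-40,-100,-110],0,255],[[-70,-125,-140],0,255],[[-70,-125,-140],0,255],[[-70,-125,-140],0,255],[[-70,-125,-140],0,255]]'
python3 - <<'E'
from h import *
import pickle
print(w2b(get_state()['eef_pos']))
c=read_camera("wrist"); cv2.imwrite("pics/w2.png",c["frame"]); pickle.dump(c,open("w2.pkl","wb"))
E
```

```text
time: 6.85
eef_pos: [0.4774, 0.0424, 0.2165]
tcp_rot: [0.994, 0.113, 0.001, 0.001]
contact_force: [-0.2, -0.2, -0.7]
opening: -0.002
finger_force: 0.0
[-0.0698344  0.1015561]
```

View pics/w2.png

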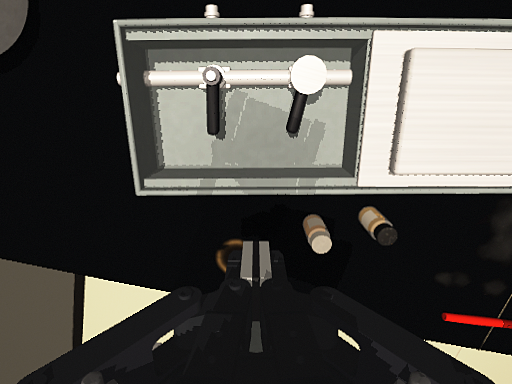

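The cover is off the bay. The marked valve's disc is at (308,74), near box y 50, with its handle end at (293,132). The plain valve is at (212,76), with its handle end at (213,133).

```bash
python3 - <<'E'
from h import *
import pickle
c=pickle.load(open("w2.pkl","rb"))
for n,uv,z in(("disc",(308,74),.051),("end",(293,132),.046),("plainpiv",(212,75),.048),("plainend",(213,133),.046),("bay corner -y-x rim",(357,186),.073),("panel+y",(393,110),.085)):
    print(n,w2b(plane(c,[uv],z))[0].round(4))
P=cloud(c); print("cover z",np.median(P[100:160,410:450,2]),"panel edge y by depth",w2b(P[110:150,380:420]).reshape(-1,2)[(P[110:150,380:420,2]>.08).ravel(),1].max())
v=P[...,2]; b=w2b(P)
for n,(r0,r1,q0,q1) in dict(vA=(210,260,295,335),vB=(200,250,350,400)).items():
    m=v[r0:r1,q0:q1]>.055; print(n,b[r0:r1,q0:q1][m].mean(0))
E
```

```text
disc [0.035  0.0502]
end [-0.0208  0.0623]
plainpiv [0.0348 0.1436]
plainend [-0.0213  0.1456]
bay corner -y-x rim [-0.0718 -0.0008]
panel+y [ 0.0024 -0.0219]
cover z 0.08496902621503902 panel edge y by depth 0.101542428247167
vA [-0.13844598  0.03023381]
vB [-0.12834481 -0.03982797]
```

```bash
python3 - <<'E'
from h import *
print("above",go(-.010,.032,.13),"down",go(-.010,.032,.033))
for th in np.arange(0,1.66,.15):
    d=np.array([-np.cos(th),np.sin(th)]);t=np.array([np.sin(th),np.cos(th)])
    p=np.array([35,50.])+40*d-(6+11.5*abs(t).sum())*t
    print(round(th,2),p.round(1),"rel to start:",(p-[-10,32]).round(1)*[1,-1])
E
```

```text
above (array([60.5, 69. , 85.6]), np.float64(-0.4)) down (array([ 60.5,  68.9, 182.6]), np.float64(-0.4))
0.0 [-5.  32.5] rel to start: [ 5.  -0.5]
0.15 [-7.4 37.1] rel to start: [ 2.6 -5.1]
0.3 [-9.2 42.3] rel to start: [  0.8 -10.3]
0.45 [-10.3  48.2] rel to start: [ -0.3 -16.2]
0.6 [-10.4  54.4] rel to start: [ -0.4 -22.4]
0.75 [-9.4 61. ] rel to start: [  0.6 -29. ]
0.9 [-7.2 67.6] rel to start: [  2.8 -35.6]
1.05 [-3.7 73.9] rel to start: [  6.3 -41.9]
1.2 [ 1.  79.7] rel to start: [ 11.  -47.7]
1.35 [ 7.  84.7] rel to start: [ 17.  -52.7]
1.5 [13.9 88.6] rel to start: [ 23.9 -56.6]
1.65 [19.8 91.3] rel to start: [ 29.8 -59.3]
```

```bash
python3 -m crank '[[[60,69,40],0,255],[[60,69,85],0,255],[[60,69,85],0,255],[[60,69,85],0,255],[[60,69,110],0,255],[[60,69,135],0,255],[[60,69,160],0,255],[[60,69,178],0,255],[[60,69,182],0,255],[[60,69,182],0,255]]'
python3 -c "
from h import *
print(w2b(get_state()['eef_pos']),go(-.010,.032,.033))"
```

```text
time: 7.9
eef_pos: [0.5506, -0.0109, 0.034]
tcp_rot: [0.994, 0.113, -0.001, -0.0]
contact_force: [0.8, 0.1, 0.3]
opening: -0.0
finger_force: 0.0
[-0.01080129  0.03286389] (array([0.8, 0.9, 1. ]), np.float64(-0.3))
```

```bash
python3 -m crank '[[[1,-5,1],0,255],[[1,-10,1],0,255],[[0,-16,1],0,255],[[0,-22,1],0,255],[[1,-29,1],0,255],[[3,-36,1],0,255],[[7,-42,1],0,255],[[12,-48,1],0,255],[[18,-53,1],0,255],[[24,-57,1],0,255]]'
python3 -c "
from h import *
print(w2b(get_state()['eef_pos']))"
```

```text
time: 8.9
eef_pos: [0.5607, 0.0509, 0.0324]
tcp_rot: [0.994, 0.113, -0.001, -0.0]
contact_force: [-2.0, -4.0, -0.2]
opening: -0.001
finger_force: 1.4
[0.01321354 0.09069588]
```

```bash
python3 -m crank '[[[2,0,0],0,255],[[4,0,0],0,255],[[6,0,0],0,255],[[8,0,0],0,255],[[8,0,0],0,255]]'
python3 -c "
from h import *
print(w2b(get_state()['eef_pos']))"
```

```text
time: 9.4
eef_pos: [0.5644, 0.0524, 0.0324]
tcp_rot: [0.994, 0.113, -0.007, -0.001]
contact_force: [-13.8, -0.8, 8.7]
opening: 0.004
finger_force: 7.1
[0.01712164 0.0912974 ]
```

The handle is against its stop (about 14 N). Next I back off, rise and look.

```bash
python3 -m crank '[[[-8,0,0],0,255],[[-16,0,0],0,255],[[-18,0,-30],0,255],[[-18,0,-70],0,255],[[-50,0,-110],0,255],[[-85,0,-150],0,255],[[-85,0,-184],0,255],[[-85,0,-184],0,255],[[-85,0,-184],0,255],[[-85,0,-184],0,255]]'
python3 - <<'E'
from h import *
c=read_camera("wrist"); cv2.imwrite("pics/w3.png",c["frame"])
c=read_camera("top"); cv2.imwrite("pics/t3.png",c["frame"][90:290,100:420])
E
```

```text
time: 10.4
eef_pos: [0.4861, 0.0329, 0.2161]
tcp_rot: [0.994, 0.113, -0.001, -0.0]
contact_force: [-0.6, 0.5, 0.4]
opening: -0.001
finger_force: 0.0
```

View pics/w3.png

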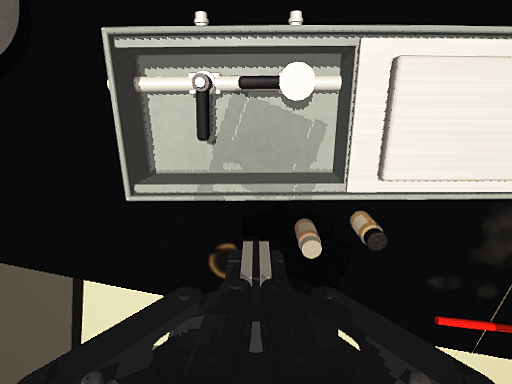

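View pics/t3.png

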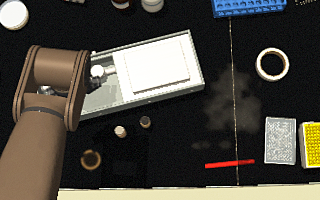

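The wrist view shows the marked handle pointing along the box's +y, from (297,80) to (240,82), which is shut. The plain handle is unmoved. The top view shows the cover at the far end and the vials, tape and marker in place.

```bash
python3 -c "
from plant import ctrl
print(ctrl.sign_off())"
```

```text
the job is handed in; nothing more can be done
None
```

The job is handed in: the cover was pushed to its far end stop and the marked valve handle pushed shut against its stop, and the last pictures show the other items where they were; the hand-in gave no verdict.

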